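Unlock and draw out the drawer of a board test box

TASK

Open the board test box for unloading: turn its wing knob until the high point of the lobe disc holds the spring bolt fully back, then pull the drawer out by its handle, on through the hold-open detent of its slides, right up against its stop. Leave the knob so that it goes on holding the bolt back, the relay board lying in its nest in the drawer, and the other things on the bench where they are.

Things in the scene. Friction and masses are not known exactly. Their poses are not given: they have to be found in the camera images.
- test_box: Bench test box of grey sheet metal with an aluminium top, screwed to the bench: 220 deep (x), 300 wide (y), 110 high. Origin: centre of its underside, on the bench. Its -x axis points out of the front, the way the drawer opens (roughly towards the robot); z is up. Offsets below are along the box's axes, heights above the bench, all in mm.
- knob (a point): Grip point of the black wing knob on the box top, on the cam's vertical axis, height 146; fixed at x -37, y +35 in the box. The wing is an upright bar 12 thick, about 50 long, from height 128 to 158, lying along the lobe's direction; grip it across its thickness from above. Turns either way without end and stays where it is left (friction 0.08 N m; the bolt's spring adds up to 0.1 N m).
- lobe_tip (a point): High point of the flat steel lobe disc (cam) below the knob, turning with it: 33 from the cam's axis, upper face, height 123. From knob to it, seen from above, runs the direction of lobe and wing. Base circle radius 22, rounded nose radius 8. At the start the lobe points to the box's -y, up to 1 rad off, so it needs 2 to 3 rad of turning: more than one grasp. Well turned when it points to the box's +y.
- follower (a point): Middle of the upper edge (height 123) of the steel spring bolt's flat plate, on the face towards the cam, on the cam's +y side. The bolt slides along the box's y only: plate 23 from the cam's axis when locked, 33 when the lobe's high point holds it fully back; the spring presses it to the cam with 5 to 9 N. Its front tongue stands before the steel lug of the drawer's keeper and locks the drawer till it is about 7 back.
- drawer: Drawer: grey front panel 296 wide, 94 high, and an aluminium tray with the board's nest. Shut at the start, its origin then at that of test_box, same axes; slides to the box's -x. Ball slides, about 2 N; near the end a sprung ball must be pulled over a hump (hold-open detent, 7 to 14 N in all), then the drawer runs freely some 10 further and stops solid. How far that is, a good 100, must be felt.
- handle (a point): Middle of the drawer's steel bar handle: bar 12 in diameter, 130 long along the box's y, height 85 (25 below the box top), its axis 35 in front of the drawer's panel, so 29 clear behind the bar. Can be pinched from above across the box's x.
- board_mid (a point): Centre of the relay board lying loose in the drawer's nest, a frame 8 high: green board 80 (x) by 130 (y), 23 high with its terminals and black relays. It lies 60 to the drawer's -x from the drawer's origin, height 43.5. Not to be handled.
- spare_board_mid (a point): Bystander: a like relay board, 80 x 130 x 23, flat on the bench on the -y side of the box. Point at half its height.
- resistor_mid (a point): Bystander: gold aluminium-cased resistor 50 x 48 x 28 on the bench on the +y side of the box. Point at half its height.
- parts_bin_mid (a point): Bystander: open blue parts bin 110 x 90 x 50 on the bench on the +y side of the box. Point at half its height.

How it is judged:
On the way, in this order (a step that is already met when the one before it is completed fails the run):
1. the lobe's high point holds the bolt back by at least 8.8 of its 10 mm, the drawer still shut (y of follower in the frame of test_box above 0.0668 m and y of lobe_tip in the frame of test_box above 0.066 m and x of handle in the frame of test_box above -0.165 m), for 0.3 s.
2. the drawer is out past the detent, within 4 mm of its stop (x of handle in the frame of test_box below -0.263 m), for 0.2 s.
At the end, for the whole second after the job is handed in: The drawer rests within 4 mm of its stop (past the detent); the cam stands with its high point on the follower, holding the bolt back by at least 8.8 of 10 mm; the relay board lies in its nest in the drawer (within 8 mm level, 5 mm in height) (x of handle in the frame of test_box below -0.263 m and y of follower in the frame of test_box above 0.0668 m and y of lobe_tip in the frame of test_box above 0.066 m and linear speed of drawer below 0.01 m/s and x of board_mid in the frame of drawer between -0.068 and -0.052 m and y of board_mid in the frame of drawer between -0.008 and 0.008 m and z of board_mid in the frame of drawer between 0.0385 and 0.0485 m); the robot touches nothing.
It fails at once if the spare board beside the box is shoved more than 25 mm (distance of spare_board_mid from where it was at the start of the episode above 0.025 m).
It fails at once if the resistor beside the box is shoved more than 25 mm (distance of resistor_mid from where it was at the start of the episode above 0.025 m).
It fails at once if the parts bin beside the box is shoved more than 25 mm (distance of parts_bin_mid from where it was at the start of the episode above 0.025 m).
It also fails if it takes over 69 s, if anything falls off the work surface, if the arm or the gripper's body presses on something with over 40 N, if the wrist force passes 120 N, or if a joint passes its speed limit or range.

ROBOT

A 6-joint arm with a two-finger parallel gripper is mounted at the origin on the work surface. World frame = base frame: x ahead of the robot, y to its left, z up, the work surface at z = 0. Lengths are in m, angles in rad, forces in N, time in s.
With the tool pointing down it reaches from about 0.225 to 0.875 m from the base axis. Payload 3.4 kg.
Tool frame: the origin (TCP) lies between the finger pads; the fingertips stand 11 mm ahead of it and the grasp point (between the pads) lies 8 mm behind it; z points along the fingers, y is the line along which they close (so a half turn about z gives the same grasp; the last joint's range is limited). The gripper opens to 85 mm and grips with 20 to 120 N. Pads are 22 mm wide; open, the fingers measure 114 mm over their backs; the gripper's body (76 mm by 85 mm) begins 54 mm behind the grasp point. The pads swing forward as they close: fully open they stand 13 mm farther back than shut.
Start: joints at [-1.468, 0.276, 1.505, -0, 1.361, -0.121], TCP at [0.128, -0.561, 0.242] pointing down, gripper open.
Joint ranges: [-2.89, 2.89], [-0.75, 2.08], [0.22, 2.7], [-1.18, 4.32], [0.11, 2.71], [-2.7, 2.7]. Speed limits (rad/s): [2.57, 2.57, 3.14, 3.14, 3.14, 3.14].

INTERFACE

Orientations are given as a unit quaternion [w, x, y, z].
In Python, from rig import manip, imaging gives the robot as it stands. The module is installed in compiled form; this text tells all that it offers.
- The arm moves only by the tool jog_arm, never from a script. Its argument "deltas" is one flat list of numbers, 7 for each row, row after row: the turn, a rotation vector about the world's x, y, z in degrees, then the shift along the world's x, y, z in mm, then the opening, from 0 (shut) to 1 (fully open). In form: [ax, ay, az, tx, ty, tz, gripper, ax, ay, az, tx, ty, tz, gripper, ...]. A call has 1 to 20 rows; each row is the pose to reach, as a shift and turn from the pose commanded when the call began; what a row does not reach only later rows make up. A row lasts 1/10 s, in which the tool goes at most 50 mm and 8.59 degrees, less where a joint would pass 70% of its speed; a pose out of reach is approached as far as the arm can. A call with a gripper value outside its range is refused whole. The fingers move at their own pace and stop on an object; "grip_force" is the grip in N (left out, the last holds). Time passes only in rows, so rows that repeat a pose let the fingers close. It gives the time, the measured TCP pose, the force, the opening and the grip force at its end, in the units of the state.
- manip.get_state(): the state, without advancing time (a new reading comes with each control period).
- imaging.get_image(name): name is "side" or "top" or "wrist"; returns the picture (480x640x3 uint8, blue, green, red); there is no depth.
- imaging.calibration(name): a dict with "mtx" (3x3 intrinsics, pixels), "cam_to_world" (4x4, takes a point from camera to world coordinates). Camera axes: x right, y down, z forward; pixel columns grow to the right and rows downward; lengths in m; the calibration is good to about 2 mm. A picture is of the moment at which its call begins: read the wrist's pose just before it. calibration takes no time and is no camera call; for the wrist camera it gives the pose at the moment of the call.
- manip.sign_off(): hands the job in; it is judged then, once.
The state is a dict: "clock": time; "qpos": joint angles; "qd": joint speeds; "effort": joint torques, N m; "position": TCP position; "ee_rot": TCP orientation; "contact_force": force on the tool from outside, world axes, zero at the start; "moment": the same for the moment, N m; "width": finger opening in m; "gripper_force": force on a finger pad.
Only numpy, scipy, OpenCV 4.12 (cv2) and the standard library are available. Lean on these libraries where they do the work, as an engineer would, in place of code of your own. Each camera call takes 0.05 s, during which the arm holds its last target. There are 200 camera calls.

## Working session

There is one attempt and no reset: what is moved stays moved. The work goes in short steps, Python scripts to look and compute and a tool call to move; the robot and the scene stay as the last step left them, time stands still between calls to the robot, and variables do not carry over. Pictures are saved under pics/ and viewed, at most 10 in all, crops included, and the job is handed in when it is done.

Besides the shell and the picture viewer there is one more tool, called after "Call:" as name(argument=value, ...) on one line, values as JSON. jog_arm: Moves the arm, as the interface text tells. Its arguments: {"type":"object","properties":{"deltas":{"type":"array"},"grip_force":{"type":"number"}},"required":["deltas"]}

```bash
mkdir -p pics; cat > h.py <<'E'
import numpy as np, cv2
from rig import manip, imaging
def snap(n,f,crop=None,s=1):
    im=imaging.get_image(n)
    if crop: x0,y0,x1,y1=crop; im=im[y0:y1,x0:x1]
    if s!=1: im=cv2.resize(im,None,fx=s,fy=s,interpolation=cv2.INTER_CUBIC)
    cv2.imwrite('pics/'+f,im)
def ray(n,u,v,z,c=None):
    c=c or imaging.calibration(n); T=np.array(c['cam_to_world']); 
    d=T[:3,:3]@np.linalg.solve(np.array(c['mtx']),[u,v,1]); o=T[:3,3]
    return o+d*(z-o[2])/d[2]
def proj(n,p,c=None):
    c=c or imaging.calibration(n); T=np.linalg.inv(np.array(c['cam_to_world']))
    q=np.array(c['mtx'])@(T[:3,:3]@np.array(p)+T[:3,3]); return q[:2]/q[2]
E
python3 - <<'E'
from h import *
snap('top','top1.png',s=1.25);snap('side','side1.png',s=1.25)
print(imaging.calibration('top'),manip.get_state())
E
```

```text
{'mtx': array([[492.62917688,   0.        , 316.50777569],
       [  0.        , 492.62917688, 241.42817354],
       [  0.        ,   0.        ,   1.        ]]), 'cam_to_world': array([[ 0.0299844 , -0.99612159,  0.08272066,  0.51864424],
       [-0.99915537, -0.03219608, -0.02553343,  0.0314849 ],
       [ 0.02809769, -0.08188519, -0.99624562,  1.16781739],
       [ 0.        ,  0.        ,  0.        ,  1.        ]])} {'clock': 0.1, 'qpos': array([-1.46799252e+00,  2.76512108e-01,  1.50600125e+00, -9.70790720e-06,
        1.36069380e+00, -1.21009597e-01]), 'qd': array([-0.00063011, -0.0020689 , -0.00231048, -0.00128894, -0.00053682,
       -0.00034343]), 'effort': array([ 2.36020947e-03, -4.17700267e+01, -2.46404493e+01, -2.48118331e-04,
        5.82360837e-03, -1.35979923e-05]), 'position': array([ 0.12756053, -0.56021078,  0.2415395 ]), 'ee_rot': array([-8.07262387e-04,  9.93744540e-01,  1.11674250e-01,  2.60203755e-06]), 'contact_force': array([ 1.31695113,  0.34393598, -0.48365367]), 'moment': array([-0.00879481,  0.00266951,  0.01140132]), 'gripper_force': 0.0, 'width': 0.08573724379669644}
```

View pics/top1.png

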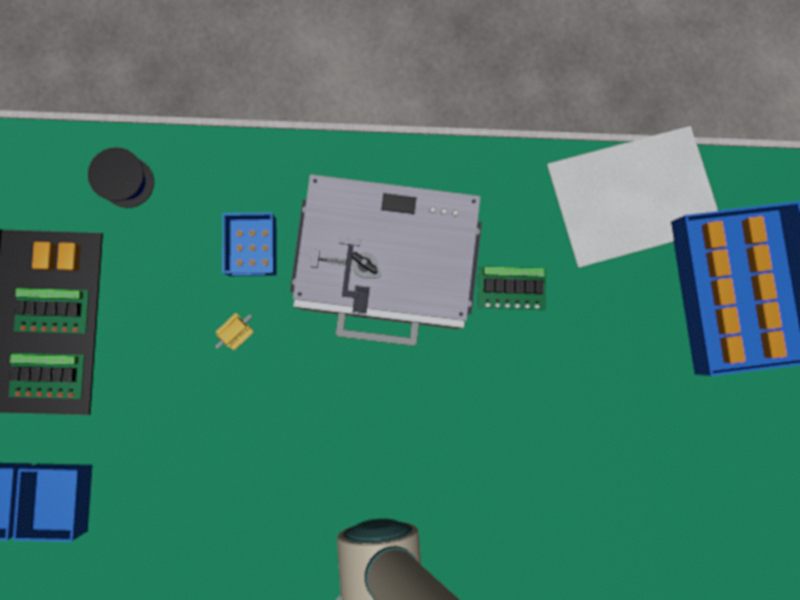

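View pics/side1.png

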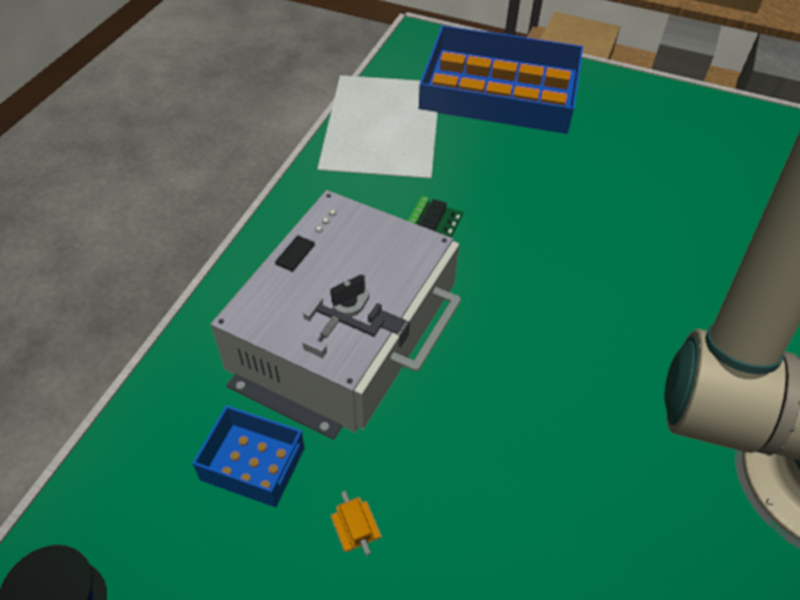

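Top picture: the box's back corners are at (311,177) and (480,197). The handle runs from (338,336) to (415,343), the knob is near (365,263), and the wing points to the lower right. I'll enlarge the knob area and compute the positions.

```bash
python3 - <<'E'
from h import *
snap('top','top2.png',(225,130,395,285),4)
for n,(u,v,z) in dict(bl=(311,177,.11),br=(480,197,.11),fl=(294,306,.104),fr=(465,326,.104),h1=(338,336,.085),h2=(415,343,.085),knob=(365,263,.158)).items():
    print(n,ray('top',u/1.25,v/1.25,z).round(4))
E
```

```text
bl [0.8203 0.1587 0.11  ]
br [ 0.7958 -0.1382  0.11  ]
fl [0.594  0.1793 0.104 ]
fr [ 0.5688 -0.1173  0.104 ]
h1 [0.5452 0.1029 0.085 ]
h2 [ 0.537  -0.0325  0.085 ]
knob [0.6651 0.0581 0.158 ]
```

View pics/top2.png

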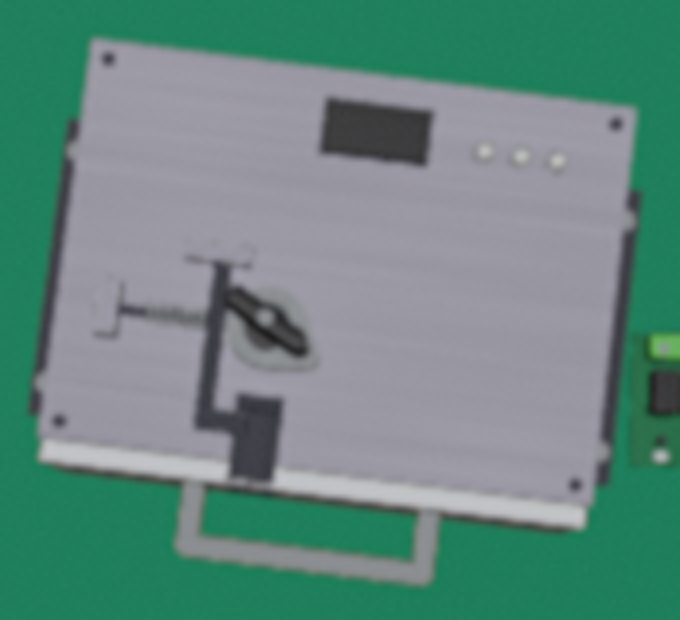

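Knob centre measured at (0.665, 0.058), which agrees with the box frame (yaw about −4.7°). The lobe is at about −122° in the box, so it needs about −148° of turning. One wrist sweep starting near +143° finger yaw covers that.

Call:
jog_arm(deltas=[0, 0, 8, 27, 31, 0, 1, 0, 0, 16, 54, 62, 0, 1, 0, 0, 24, 81, 93, 0, 1, 0, 0, 32, 108, 124, 0, 1, 0, 0, 40, 135, 155, 0, 1, 0, 0, 48, 162, 186, 0, 1, 0, 0, 56, 189, 217, 0, 1, 0, 0, 64, 216, 248, 0, 1, 0, 0, 72, 243, 279, 0, 1, 0, 0, 80, 270, 310, 0, 1, 0, 0, 88, 297, 341, 0, 1, 0, 0, 96, 324, 372, 0, 1, 0, 0, 104, 351, 403, 0, 1, 0, 0, 112, 378, 434, 0, 1, 0, 0, 120, 405, 465, 0, 1, 0, 0, 128, 432, 496, 0, 1, 0, 0, 136, 459, 527, 0, 1, 0, 0, 144, 486, 558, 0, 1, 0, 0, 152, 513, 589, 0, 1, 0, 0, 160, 536, 618, 0, 1], grip_force=60)

```text
clock: 2.15
position: [0.6647, 0.059, 0.2417]
ee_rot: [-0.0, 0.059, 0.998, 0.0]
contact_force: [0.2, 0.4, -0.1]
width: 0.085
gripper_force: 0.0
```

Call:
jog_arm(deltas=[0, 0, 8, 0, 0, 0, 1, 0, 0, 16, 0, 0, 0, 1, 0, 0, 24, 0, 0, 0, 1, 0, 0, 32, 0, 0, 0, 1, 0, 0, 40, 0, 0, 0, 1, 0, 0, 48, 0, 0, 0, 1, 0, 0, 56, 0, 0, 0, 1, 0, 0, 60, 0, 0, 0, 1, 0, 0, 60, 0, 0, 0, 1, 0, 0, 60, 0, 0, 0, 1])

```text
clock: 3.15
position: [0.6635, 0.0573, 0.242]
ee_rot: [-0.0, -0.444, 0.896, 0.0]
contact_force: [-0.7, 0.2, 0.2]
width: 0.0853
gripper_force: 0.0
```

```bash
python3 - <<'E'
from h import *
c=imaging.calibration('wrist');snap('wrist','w1.png',s=1.25)
np.savez('w1.npz',**c);s=manip.get_state();print(s['clock'],s['position'],s['qpos'],s['ee_rot'],s['contact_force'])
print(proj('wrist',[.6644,.0572,.158],c)*1.25)
E
```

```text
3.2 [0.66351243 0.0573127  0.24206375] [-1.82638273e-02  4.14697598e-01  1.29363030e+00  5.92397688e-05
  1.43383715e+00 -2.50974700e+00] [-2.40524817e-04 -4.44252156e-01  8.95901747e-01  1.57849925e-04] [-0.82984261  0.5791392  -0.63977151]
[398.62451314 308.77665308]
```

View pics/w1.png

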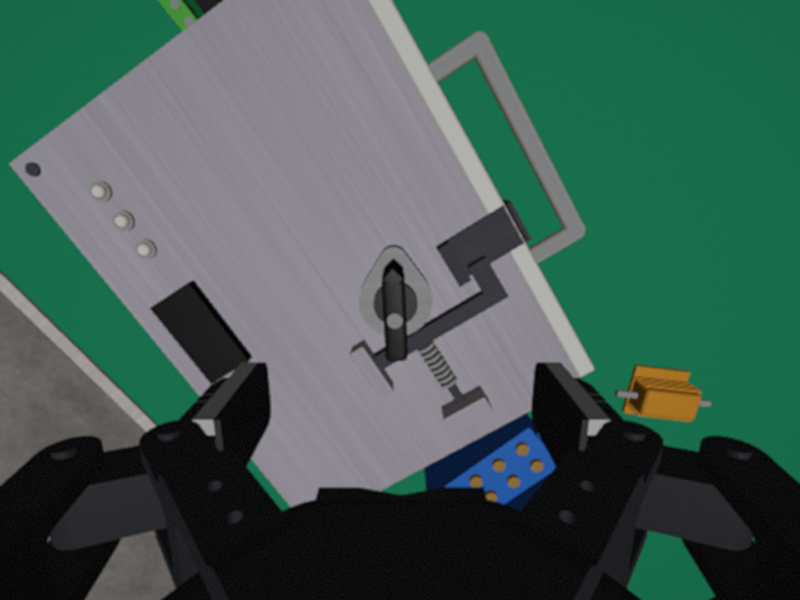

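Wrist view: the wing runs from (393,265) to (396,355), almost perpendicular to the finger line, with the lobe tip at (394,247). The handle corners are at (481,38) and (577,232).

```bash
python3 - <<'E'
from h import *
c=dict(np.load('w1.npz'))
P={n:ray('wrist',u/1.25,v/1.25,z,c) for n,(u,v,z) in dict(w1=(393,263,.158),w2=(396,356,.158),tip=(394,247,.123),hA=(481,38,.085),hB=(577,232,.085),fl=(590,371,.104)).items()}
for n in P: print(n,P[n].round(4))
d=P['w1']-P['w2'];print('wing',(P['w1']+P['w2'])/2,np.degrees(np.arctan2(d[1],d[0])))
d=P['tip']-np.array([.6644,.0572,.123]);print(np.linalg.norm(d),np.degrees(np.arctan2(d[1],d[0])))
q=manip.get_state()['ee_rot'];print('tool y',np.degrees(2*np.arctan2(q[2],q[1])-np.pi/2))
E
```

```text
w1 [0.6522 0.0366 0.158 ]
w2 [0.6813 0.0771 0.158 ]
tip [0.6506 0.0345 0.123 ]
hA [ 0.5387 -0.0281  0.085 ]
hB [0.5532 0.1037 0.085 ]
fl [0.5993 0.182  0.104 ]
wing [0.6667403  0.05681374 0.158     ] -125.74377559945846
0.026555307195917626 -121.32405530730027
tool y 142.7510060032479
```

Call:
jog_arm(deltas=[0, 0, 0, 2, 0, -25, 1, 0, 0, 1, 2, 0, -50, 1, 0, 0, 1.5, 2, 0, -75, 1, 0, 0, 1.5, 2, 0, -95, 1, 0, 0, 1.5, 2, 0, -102, 1, 0, 0, 1.5, 2, 0, -102, 0.5, 0, 0, 1.5, 2, 0, -102, 0, 0, 0, 1.5, 2, 0, -102, 0, 0, 0, 1.5, 2, 0, -102, 0, 0, 0, 1.5, 2, 0, -102, 0, 0, 0, 1.5, 2, 0, -102, 0], grip_force=60)

```text
clock: 4.3
position: [0.6669, 0.0566, 0.1415]
ee_rot: [0.001, -0.457, 0.89, -0.001]
contact_force: [2.6, -2.2, 1.8]
width: 0.0109
gripper_force: 62.5
```

Call:
jog_arm(deltas=[0, 0, -6, 0, 0, 0, 0, 0, 0, -12, 0, 0, 0, 0, 0, 0, -18, 0, 0, 0, 0, 0, 0, -24, 0, 0, 0, 0, 0, 0, -30, 0, 0, 0, 0, 0, 0, -36, 0, 0, 0, 0, 0, 0, -42, 0, 0, 0, 0, 0, 0, -48, 0, 0, 0, 0, 0, 0, -54, 0, 0, 0, 0, 0, 0, -60, 0, 0, 0, 0, 0, 0, -66, 0, 0, 0, 0, 0, 0, -72, 0, 0, 0, 0, 0, 0, -75, 0, 0, 0, 0])

```text
clock: 5.6
position: [0.6657, 0.0609, 0.1415]
ee_rot: [0.0, 0.181, 0.983, 0.003]
contact_force: [-1.5, 7.0, 4.6]
width: 0.0108
gripper_force: 62.7
```

Call:
jog_arm(deltas=[0, 0, -6, 0, 0, 0, 0, 0, 0, -12, 0, 0, 0, 0, 0, 0, -18, 0, 0, 0, 0, 0, 0, -24, 0, 0, 0, 0, 0, 0, -30, 0, 0, 0, 0, 0, 0, -36, 0, 0, 0, 0, 0, 0, -42, 0, 0, 0, 0, 0, 0, -48, 0, 0, 0, 0, 0, 0, -54, 0, 0, 0, 0, 0, 0, -60, 0, 0, 0, 0, 0, 0, -66, 0, 0, 0, 0, 0, 0, -71, 0, 0, 0, 0, 0, 0, -75, 0, 0, 0, 0, 0, 0, -75, 0, 0, 0, 0])

```text
clock: 7.0
position: [0.6696, 0.0632, 0.1416]
ee_rot: [-0.001, 0.742, 0.671, 0.007]
contact_force: [8.2, 12.9, -1.6]
width: 0.0109
gripper_force: 62.0
```

```bash
python3 - <<'E'
from h import *
snap('wrist','w2.png',s=1.25);np.savez('w2.npz',**imaging.calibration('wrist'))
print(manip.get_state())
E
```

```text
{'clock': 7.05, 'qpos': array([-0.01483088,  0.47877153,  1.44075695,  0.01118452,  1.21256292,
        0.08159807]), 'qd': array([-0.00064181,  0.00055874, -0.00023317,  0.00242131,  0.00032394,
       -0.00420118]), 'effort': array([ -7.63743013, -52.68903494, -19.41667378,  -3.97988498,
         2.42850155,  -0.14953825]), 'position': array([0.66958583, 0.06317942, 0.14157596]), 'ee_rot': array([-5.86433364e-04,  7.41645989e-01,  6.70754153e-01,  7.05331195e-03]), 'contact_force': array([ 7.69538394, 12.4438006 , -1.78019056]), 'moment': array([ 1.86393048, -1.05630156, -0.15732636]), 'gripper_force': 61.978731751441956, 'width': 0.01087543988044213}
```

View pics/w2.png

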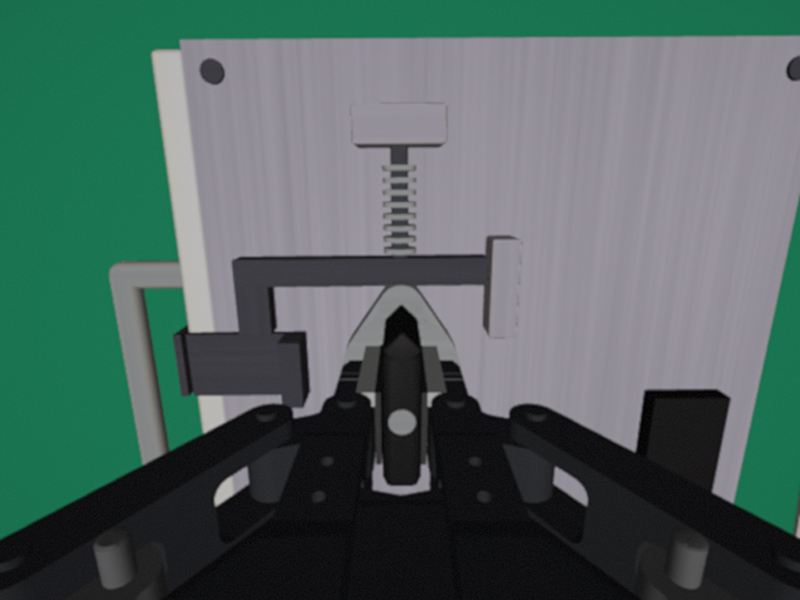

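The lobe points squarely at the follower, about 89° in the box frame. I'll measure the handle bar from this close view.

```bash
python3 - <<'E'
from h import *
c=dict(np.load('w2.npz'))
for u,v,z in [(128,300,.085),(140,375,.085),(152,455,.085),(402,422,.158),(212,71,.11),(180,40,.11)]: print(ray('wrist',u/1.25,v/1.25,z,c).round(4))
T=c['cam_to_world'];print(T[:3,3])
E
```

```text
[0.5521 0.0906 0.085 ]
[0.5485 0.0548 0.085 ]
[0.5437 0.0129 0.085 ]
[0.6701 0.0608 0.158 ]
[0.6171 0.1714 0.11  ]
[0.6085 0.1817 0.11  ]
[0.67551213 0.12878832 0.27323535]
```

Call:
jog_arm(deltas=[0, 0, 0, 0, 0, 0, 0.3, 0, 0, 0, 0, 0, 0, 0.35, 0, 0, 0, 0, 0, 0, 0.35, 0, 0, 0, 0, 0, 0, 0.35, 0, 0, 0, 0, 0, 30, 0.35, 0, 0, 0, 0, 0, 60, 0.35, 0, 0, 0, 0, 0, 90, 0.35, 0, 0, 0, 0, 0, 110, 0.35, 0, 0, 0, 0, 0, 110, 0.35, 0, 0, 0, 0, 0, 110, 0.35])

```text
clock: 8.05
position: [0.6653, 0.057, 0.2499]
ee_rot: [-0.0, 0.741, 0.671, -0.0]
contact_force: [0.2, 0.3, 0.1]
width: 0.0299
gripper_force: 0.0
```

Call:
jog_arm(deltas=[0, 0, 1, -40, -14, 0, 0.35, 0, 0, 1, -80, -28, 0, 0.35, 0, 0, 1, -121, -43, 0, 0.35, 0, 0, 1, -121, -43, -30, 0.35, 0, 0, 1, -121, -43, -60, 0.35, 0, 0, 1, -121, -43, -60, 0.35, 0, 0, 1, -121, -43, -60, 0.35])

```text
clock: 8.75
position: [0.5438, 0.0143, 0.1892]
ee_rot: [-0.001, 0.735, 0.678, -0.001]
contact_force: [0.4, -0.4, 0.2]
width: 0.0297
gripper_force: 0.0
```

```bash
python3 - <<'E'
from h import *
np.savez('w3.npz',**imaging.calibration('wrist'));snap('wrist','w3.png',s=1.25)
print(manip.get_state()['position'])
E
```

```text
[0.5449311  0.01428932 0.19027711]
```

View pics/w3.png

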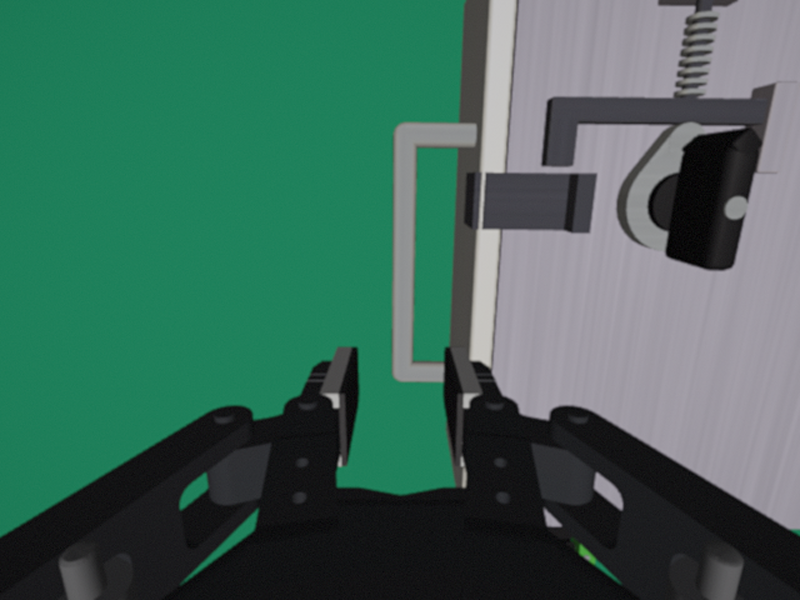

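The bar is centred between the fingers (column 404) and spans rows 130–372. The lobe still holds the bolt back.

```bash
python3 - <<'E'
from h import *
c=dict(np.load('w3.npz'))
for u,v,z in [(404,135,.085),(404,250,.085),(403,372,.085),(467,200,.1),(478,300,.1)]: print(ray('wrist',u/1.25,v/1.25,z,c).round(4))
print(proj('wrist',[.544,.014,.085],c)*1.25)
E
```

```text
[0.553  0.1017 0.085 ]
[0.5483 0.0433 0.085 ]
[ 0.5419 -0.0282  0.085 ]
[0.5812 0.0679 0.1   ]
[0.5847 0.0164 0.1   ]
[400.60330162 302.52362977]
```

Call:
jog_arm(deltas=[0, 0, 0, 1.5, 2, -30, 0.35, 0, 0, 0, 1.5, 2, -60, 0.35, 0, 0, 0, 1.5, 2, -85, 0.35, 0, 0, 0, 1.5, 2, -105, 0.35, 0, 0, 0, 1.5, 2, -112, 0.35, 0, 0, 0, 1.5, 2, -112, 0.35, 0, 0, 0, 1.5, 2, -112, 0, 0, 0, 0, 1.5, 2, -112, 0, 0, 0, 0, 1.5, 2, -112, 0, 0, 0, 0, 1.5, 2, -112, 0])

```text
clock: 9.8
position: [0.5448, 0.0165, 0.0795]
ee_rot: [-0.001, 0.735, 0.678, -0.001]
contact_force: [-4.4, 0.7, 5.9]
width: 0.0096
gripper_force: 58.5
```

Call:
jog_arm(deltas=[0, 0, 0, -5, 0.4, 0, 0, 0, 0, 0, -12, 1, 0, 0, 0, 0, 0, -20, 1.6, 0, 0, 0, 0, 0, -28, 2.3, 0, 0, 0, 0, 0, -36, 3, 0, 0, 0, 0, 0, -44, 3.6, 0, 0, 0, 0, 0, -52, 4.3, 0, 0, 0, 0, 0, -60, 5, 0, 0, 0, 0, 0, -68, 5.6, 0, 0, 0, 0, 0, -76, 6.3, 0, 0, 0, 0, 0, -82, 6.8, 0, 0, 0, 0, 0, -85, 7, 0, 0])

```text
clock: 11.0
position: [0.4612, 0.0243, 0.0794]
ee_rot: [0.0, 0.736, 0.677, 0.002]
contact_force: [3.4, 4.1, 7.8]
width: 0.0101
gripper_force: 59.5
```

Moving smoothly. I'll feel for the detent and stop.

Call:
jog_arm(deltas=[0, 0, 0, -4, 0.3, 0, 0, 0, 0, 0, -8, 0.6, 0, 0, 0, 0, 0, -12, 1, 0, 0, 0, 0, 0, -15, 1.2, 0, 0])

```text
clock: 11.4
position: [0.4508, 0.0252, 0.0795]
ee_rot: [0.004, 0.736, 0.677, 0.005]
contact_force: [14.2, 4.3, -7.1]
width: 0.0098
gripper_force: 58.3
```

Call:
jog_arm(deltas=[0, 0, 0, -2, 0.2, 0, 0, 0, 0, 0, -4, 0.3, 0, 0, 0, 0, 0, -6, 0.5, 0, 0, 0, 0, 0, -6, 0.5, 0, 0])

```text
clock: 11.8
position: [0.4434, 0.0259, 0.0795]
ee_rot: [0.002, 0.736, 0.677, 0.004]
contact_force: [5.2, 4.7, 4.1]
width: 0.0096
gripper_force: 59.8
```

Call:
jog_arm(deltas=[0, 0, 0, -2, 0.2, 0, 0, 0, 0, 0, -4, 0.3, 0, 0, 0, 0, 0, -4, 0.3, 0, 0])

```text
clock: 12.1
position: [0.4366, 0.0265, 0.0794]
ee_rot: [0.0, 0.736, 0.677, 0.002]
contact_force: [2.4, 6.0, 7.3]
width: 0.01
gripper_force: 60.2
```

Over the hump. On to the stop in small steps.

Call:
jog_arm(deltas=[0, 0, 0, -2, 0.2, 0, 0, 0, 0, 0, -4, 0.3, 0, 0, 0, 0, 0, -4, 0.3, 0, 0])

```text
clock: 12.4
position: [0.4353, 0.0267, 0.0795]
ee_rot: [0.002, 0.736, 0.677, 0.004]
contact_force: [6.4, 5.3, 0.7]
width: 0.0098
gripper_force: 59.5
```

Call:
jog_arm(deltas=[0, 0, 0, -2, 0.2, 0, 0, 0, 0, 0, -4, 0.3, 0, 0, 0, 0, 0, -4, 0.3, 0, 0])

```text
clock: 12.7
position: [0.4352, 0.0267, 0.0795]
ee_rot: [0.005, 0.736, 0.677, 0.007]
contact_force: [15.2, 5.6, -8.3]
width: 0.0101
gripper_force: 58.7
```

Call:
jog_arm(deltas=[0, 0, 0, -2, 0.2, 0, 0, 0, 0, 0, -5, 0.4, 0, 0, 0, 0, 0, -5, 0.4, 0, 0, 0, 0, 0, -5, 0.4, 0, 0])

```text
clock: 13.1
position: [0.4351, 0.0267, 0.0796]
ee_rot: [0.008, 0.736, 0.677, 0.01]
contact_force: [23.9, 5.8, -19.6]
width: 0.0098
gripper_force: 58.6
```

```bash
python3 - <<'E'
from h import *
snap('top','top3.png',(225,130,395,340),3.5 if 0 else 2.8);snap('side','side3.png',s=1.25)
E
```

```text
(no output)
```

View pics/side3.png

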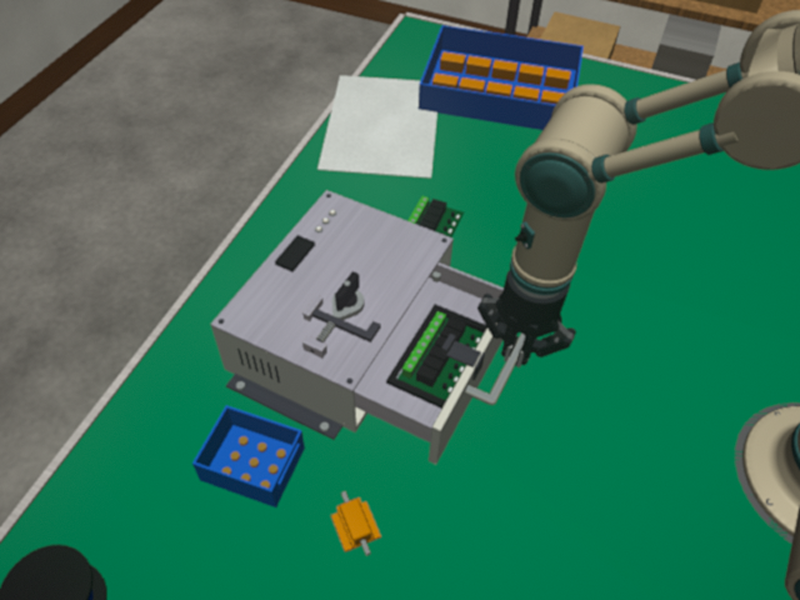

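It has reached the solid stop: the force rose to 24 N with no further motion. The board sits in its nest. I'll relax the preload, release and rise.

Call:
jog_arm(deltas=[0, 0, 0, 5, -0.4, 0, 0, 0, 0, 0, 9, -0.7, 0, 0, 0, 0, 0, 9, -0.7, 0, 0])

```text
clock: 13.5
position: [0.4353, 0.0267, 0.0795]
ee_rot: [0.002, 0.736, 0.677, 0.003]
contact_force: [7.1, 6.1, 3.3]
width: 0.0098
gripper_force: 61.1
```

Call:
jog_arm(deltas=[0, 0, 0, 0, 0, 0, 0.2, 0, 0, 0, 0, 0, 0, 0.35, 0, 0, 0, 0, 0, 0, 0.4, 0, 0, 0, 0, 0, 0, 0.4, 0, 0, 0, 0, 0, 0, 0.4])

```text
clock: 14.0
position: [0.4313, 0.0255, 0.0781]
ee_rot: [-0.0, 0.735, 0.678, -0.0]
contact_force: [0.9, 0.0, 0.4]
width: 0.0342
gripper_force: 0.0
```

Call:
jog_arm(deltas=[0, 0, 0, 3, 0, 0, 0.4, 0, 0, 0, 3, 0, 20, 0.4, 0, 0, 0, 3, 0, 50, 0.4, 0, 0, 0, 3, 0, 90, 0.4, 0, 0, 0, 3, 0, 140, 0.4, 0, 0, 0, -40, 0, 170, 0.4, 0, 0, 0, -80, 0, 170, 0.4, 0, 0, 0, -80, 0, 170, 0.4])

```text
clock: 14.8
position: [0.3473, 0.026, 0.249]
ee_rot: [-0.001, 0.735, 0.678, -0.001]
contact_force: [1.0, -0.2, -0.3]
width: 0.0342
gripper_force: 0.0
```

```bash
python3 - <<'E'
from h import *
np.savez('w4.npz',**imaging.calibration('wrist'));snap('wrist','w4.png',s=1.25);snap('top','top4.png',(225,130,395,310),3.3)
s=manip.get_state();print(s['clock'],s['position'],s['contact_force'])
E
```

```text
14.9 [0.3517196  0.02562823 0.24870474] [ 0.38950572 -0.60493989  0.31367226]
```

View pics/top4.png

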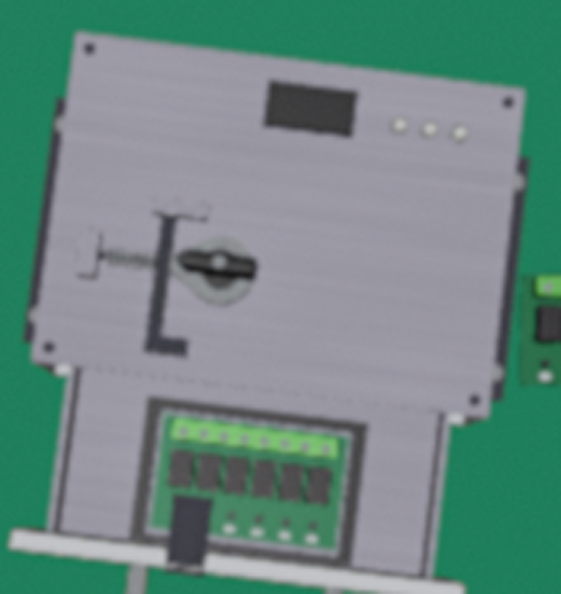

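View pics/w4.png

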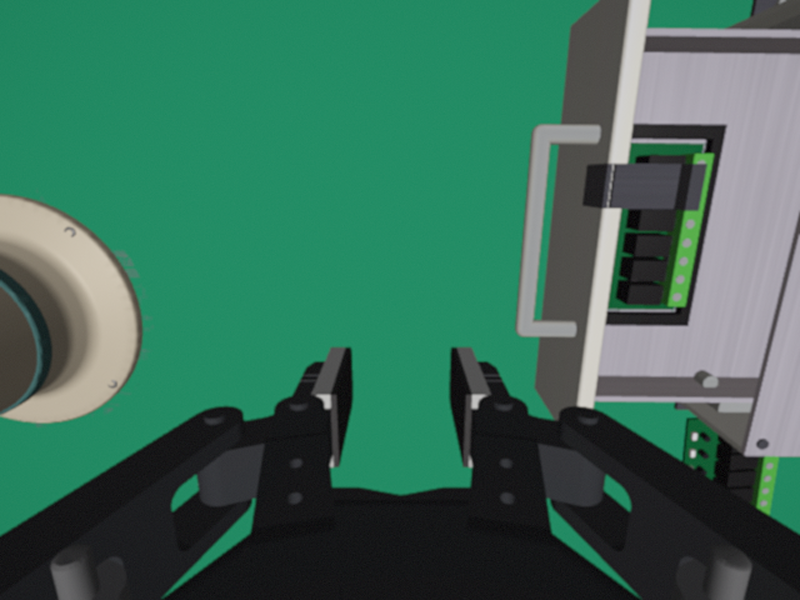

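Lobe on the follower, board in its nest, bystanders unmoved. A last check of the handle position before handing in.

```bash
python3 - <<'E'
from h import *
c=dict(np.load('w4.npz'));c3=dict(np.load('w3.npz'))
a=[ray('wrist',u/1.25,v/1.25,.085,c) for u,v in((543,130),(526,328))]
b=[ray('wrist',u/1.25,v/1.25,.085,c3) for u,v in((404,135),(403,372))]
print(np.mean(a,0),np.mean(b,0),np.linalg.norm(np.mean(a,0)-np.mean(b,0)))
print(manip.get_state()['qd'])
E
```

```text
[0.43937215 0.04834034 0.085     ] [0.5474451  0.03677928 0.085     ] 0.10868955705816068
[-0.00013615  0.04056777 -0.02623622 -0.00016665 -0.01281736 -0.00038433]
```

Travel measures 108.7 mm in the images, against 109.7 mm felt at the stop, so the drawer has stayed at its stop.

```bash
python3 -c "
from rig import manip; print(manip.sign_off())"
```

```text
the job is handed in; nothing more can be done
None
```

I handed the job in at about 15 s: the knob holds the bolt back, the drawer is out past the detent against its stop, the board lies in its nest and the bystanders are where they were. The hand-in returned no verdict.

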